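Set the block heels on their soles

ROBOT

A 6-joint arm with a two-finger parallel gripper is mounted at the origin on the work surface. World frame = base frame: x ahead of the robot, y to its left, z up, the work surface at z = 0. Lengths are in m, angles in degrees, forces in N, time in s.
With the tool pointing down it reaches from about 0.4 to 0.825 m from the base axis. Payload 7 kg.
Tool frame: the origin (TCP) lies midway between the tips of the shut fingers; the grasp point (between the pads) lies 19 mm behind it; z points along the fingers, y is the direction in which the jaws open and shut (so a half turn about z gives the same grasp; the last joint's range is limited). The gripper opens to 88 mm and grips with 3 to 60 N. Pads are 19 mm wide; open, the fingers measure 130 mm over their backs; the gripper's body (78 mm by 193 mm) begins 47 mm behind the grasp point.
Start: joints at [91.965, 20.546, 0.682, 0, -70.136, -16.507], TCP at [0.169, 0.653, 0.187] pointing down, gripper open.
Joint ranges: [-176.03, 176.03], [-82.01, 121.73], [-58.28, 71.71], [-173.87, 95.51], [-174.79, -0.11], [-173.66, 173.66]. Speed limits (degrees/s): [136.94, 136.94, 172.46, 180, 180, 180].

INTERFACE

Orientations are given as a 3x3 rotation matrix whose columns are the frame's x, y, z axes.
In Python, from rig import robot gives the robot as it stands. Calls block until the motion is done:
- robot.goto(position, orientation): joint-space move of the TCP to a pose.
- robot.servo_line(position, ori=None, speed=0.15): straight line of the TCP; ori=None keeps the orientation; speed is the mean speed in m/s.
- robot.movej(angles): joint-space move.
- robot.move_gripper(opening): opening from 0.0 (shut) to 1.0 (fully open); the grip force is fixed at half the most; returns when the fingers have stopped.
- robot.dwell(seconds).
- robot.ik(position, orientation): joint angles nearest the present ones, or None.
- robot.grab_frame(name): name is "side" or "top"; returns (picture, depth): 384x512x3 uint8, red, green, blue; 384x512 float32, m along the optical axis (not along the pixel's ray), 0 where there is no reading.
- robot.camera_info(name): a dict with "vfov" (degrees; the focal length in pixels is half the picture's height over the tangent of half this angle, whatever the lens; pixels are square), "cx", "cy" (the principal point, pixels), "view" (4x4, takes a point from world to camera coordinates). Camera axes: x right, y down, z forward; pixel columns grow to the right and rows downward; lengths in m; the calibration is good to about 2 mm. A picture is of the moment at which its call begins. camera_info takes no time and is no camera call.
A pose or a line that the arm cannot do raises robot.Unreachable and nothing moves.
- robot.job_done(): hands the job in, once; it reports no verdict.
Readings, each from a call of its own:
- robot.read_t(): time.
- robot.read_qpos(): joint angles.
- robot.read_qvel(): joint speeds.
- robot.read_effort(): joint torques, N m.
- robot.read_position(): TCP position.
- robot.read_tcp_rot(): TCP orientation.
- robot.read_force(): force on the tool from outside, world axes, zero at the start.
- robot.read_ft_torque(): the same for the moment, N m.
- robot.read_grip_width(): opening from 0.0 (shut) to 1.0 (fully open).
Only numpy, scipy, OpenCV 4.12 (cv2) and the standard library are available. Lean on these libraries where they do the work, as an engineer would, in place of code of your own. Each camera call takes 0.05 s, during which the arm holds its last target. There are 200 camera calls.

TASK

Pick out the three D-shaped block heels and set each one upright on the grey heel seat of the sole of its own size, small on small, medium on medium, large on large, lined up with the patch and with its flat front towards the toe. Leave the round heels, the glue bottle and the cutter where they are.

Things in the scene. Friction and masses are not known exactly. Their poses are not given: they have to be found in the camera images.
- heel_small: The small block heel: loose, wood-brown, thin grey top, 28 to 56 g, 30 mm high. D-shaped from above: flat sides 24 mm long and 42 mm apart (along y; grasp across these), flat front to +x, half-round back to -x. Origin: underside, midway along the flat sides; the flat front (foot: point heel_small_front) is 12 mm ahead, the end of the round back 33 mm behind. z up.
- heel_medium: The medium block heel: loose, wood-brown, thin grey top, 49 to 98 g, 38 mm high. D-shaped from above: flat sides 30 mm long and 52 mm apart (along y; grasp across these), flat front to +x, half-round back to -x. Origin: underside, midway along the flat sides; the flat front (foot: point heel_medium_front) is 15 mm ahead, the end of the round back 41 mm behind. z up.
- heel_large: The large block heel: loose, wood-brown, thin grey top, 77 to 154 g, 46 mm high. D-shaped from above: flat sides 36 mm long and 62 mm apart (along y; grasp across these), flat front to +x, half-round back to -x. Origin: underside, midway along the flat sides; the flat front (foot: point heel_large_front) is 18 mm ahead, the end of the round back 49 mm behind. z up.
- sole_small: The small sole: black, 180 mm long, fixed flat on a fixed plywood board 204 x 100 mm; its top is 20 mm above the table. At its heel end a flat grey D-shaped patch, the heel seat, with the outline of the small heel (42 x 45 mm). Origin: at table height, 20 mm under the seat; a heel in place has the same x, y and yaw. +x to the toe (143 mm away).
- sole_medium: The medium sole: black, 225 mm long, fixed flat on a fixed plywood board 249 x 100 mm; its top is 20 mm above the table. At its heel end a flat grey D-shaped patch, the heel seat, with the outline of the medium heel (52 x 56 mm). Origin: at table height, 20 mm under the seat; a heel in place has the same x, y and yaw. +x to the toe (180 mm away).
- sole_large: The large sole: black, 270 mm long, fixed flat on a fixed plywood board 294 x 100 mm; its top is 20 mm above the table. At its heel end a flat grey D-shaped patch, the heel seat, with the outline of the large heel (62 x 67 mm). Origin: at table height, 20 mm under the seat; a heel in place has the same x, y and yaw. +x to the toe (217 mm away).
- round_a: A round heel, not wanted: loose upright tapered wood-brown cone stump with thin grey top, 50 mm diameter at the foot, 34 mm at the top, 50 mm high, 50 g; leave it. Origin at the centre of the underside. The two round heels are alike.
- round_b: A round heel, not wanted: loose upright tapered wood-brown cone stump with thin grey top, 50 mm diameter at the foot, 34 mm at the top, 50 mm high, 50 g; leave it. Origin at the centre of the underside. The two round heels are alike.
- glue_bottle: Bystander: square white glue bottle, closed, 70 x 70 mm, 165 mm high to the tip of its grey nozzle, loose, 350 g. Origin at the centre of the underside.
- cutter: Bystander: closed yellow hand cutter lying flat, 155 mm long, 20 mm wide, 14 mm high, loose. Origin at the underside of the middle of its 120 mm yellow handle, blade to +x.
There are look-alikes about, which are no part of the job. What is shaped like the heel_large but yellow is not meant. What is shaped like the heel_small but purple is not meant.

How it is judged:
By the outcome, as a careful person would: the job done as asked, in the order asked, and still so for the second after the job is handed in, with the robot touching nothing.
It also fails if it takes over 102 s, if anything falls off the work surface, if the arm or the gripper's body presses on something with over 40 N, if the wrist force passes 120 N, or if a joint passes its speed limit or range.

## Working session

There is one attempt and no reset: what is moved stays moved. The work goes in short steps, each a Python script; the robot and the scene stay as the last script left them, time stands still between calls to the robot, and variables do not carry over. Pictures are saved under pics/ and viewed, about 12 in all and at most 16, crops included, and the job is handed in when it is done.

```bash
ls; mkdir -p pics; python3 - <<'E'
from rig import robot
import cv2,numpy as np
for n in("top","side"):
    im,d=robot.grab_frame(n); np.savez(f"pics/{n}0.npz",im=im,d=d)
    cv2.imwrite(f"pics/{n}0.png",cv2.resize(im[:,:,::-1],(800,600),interpolation=cv2.INTER_CUBIC))
    print(n,robot.camera_info(n))
print(robot.read_t(),robot.read_tcp_rot())
E
```

```text
pics
top {'vfov': 56.144623380881264, 'cx': 255.29202448979768, 'cy': 193.12306493038105, 'view': array([[-0.02261842, -0.99973434,  0.00443413, -0.00944545],
       [-0.9941031 ,  0.02202008, -0.10617979,  0.50467874],
       [ 0.10605394, -0.0068096 , -0.99433706,  1.03465054],
       [ 0.        ,  0.        ,  0.        ,  1.        ]])}
side {'vfov': 50.94815259552912, 'cx': 248.37136855244506, 'cy': 191.44792359606274, 'view': array([[ 0.99655031, -0.08274275,  0.00641207, -0.50333977],
       [-0.05355346, -0.70016888, -0.71196599,  0.04101124],
       [ 0.06339956,  0.70916654, -0.70218467,  1.11823989],
       [ 0.        ,  0.        ,  0.        ,  1.        ]])}
0.1 [[ 9.67934831e-01 -2.51201283e-01 -2.80188060e-04]
 [-2.51201425e-01 -9.67933803e-01 -1.41290472e-03]
 [ 8.37199830e-05  1.43798333e-03 -9.99998963e-01]]
```

View pics/top0.png

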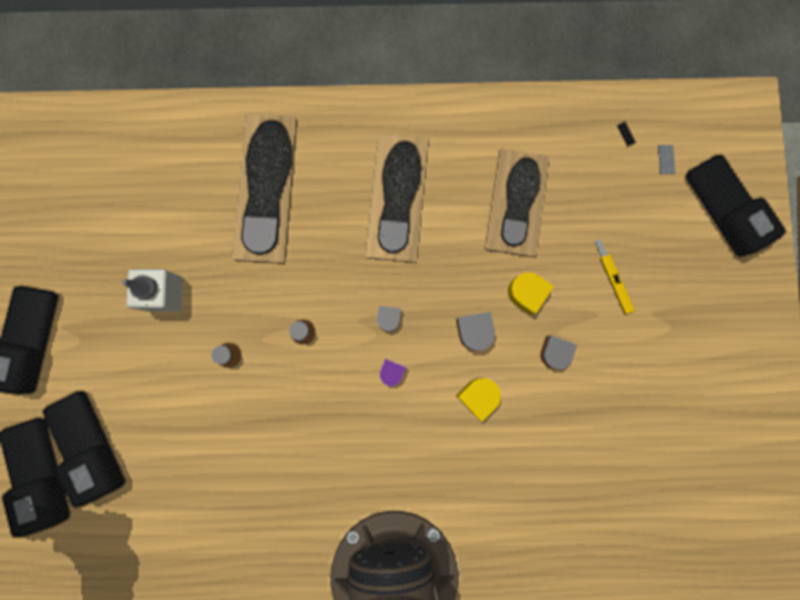

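View pics/side0.png

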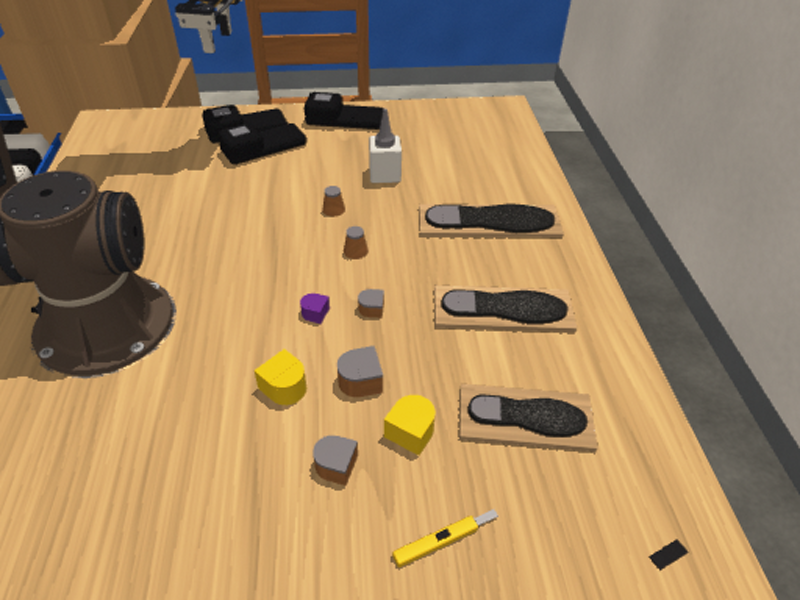

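Top view (800x600 px):
- The grey-topped D heels are at (390,319), (477,332) and (559,353). By apparent size these are small, large and medium.
- The purple one (392,373) and the yellow ones (530,292) and (481,398) are decoys, because they are the wrong colour.
- The round cones are at (300,331) and (226,355).
- The seats are at (261,235) large, (393,235) medium and (515,232) small.

Next I'll fit D outlines to get the poses and check an enlarged crop.

```bash
cat > h.py <<'E'
import cv2,numpy as np
from scipy.optimize import least_squares
from rig import robot
S={'small':(.024,.042,.030),'medium':(.030,.052,.038),'large':(.036,.062,.046)}
U=4
def K(n):
    c=robot.camera_info(n);return 192/np.tan(np.radians(c['vfov']/2)),c['cx'],c['cy'],c['view']
def unproj(n,uv,z):
    f,cx,cy,V=K(n);R=V[:3,:3];C=-R.T@V[:3,3]
    d=np.c_[(uv[:,0]-cx)/f,(uv[:,1]-cy)/f,np.ones(len(uv))]@R
    return (C+d*((z-C[2])/d[:,2])[:,None])[:,:2]
def proj(n,p):
    f,cx,cy,V=K(n);q=V[:3,:3]@p+V[:3,3];return np.array([f*q[0]/q[2]+cx,f*q[1]/q[2]+cy])
def sd(p,L,W):  # signed distance to D outline
    a,r=L/2,W/2
    box=np.maximum(p[:,0]-a,np.abs(p[:,1])-r); arc=np.hypot(p[:,0]+a,p[:,1])-r
    fx,fy=p[:,0]-a,np.abs(p[:,1])-r
    box=np.where((fx>0)&(fy>0),np.hypot(fx,fy),box)
    return np.where(p[:,0]<-a,arc,box)
def contour(im,px,lo=70):
    g=cv2.resize(im,None,fx=U,fy=U,interpolation=cv2.INTER_CUBIC).astype(int)
    sat=g.max(2)-g.min(2); m=((sat<28)&(g.max(2)>lo)&(g.max(2)<215)).astype(np.uint8)
    m=cv2.morphologyEx(m,cv2.MORPH_OPEN,np.ones((13,13)))
    _,lab,st,ce=cv2.connectedComponentsWithStats(m)
    w=30*U;x,y=(np.array(px)*U).astype(int);win=lab[y-8:y+9,x-8:x+9];l=np.bincount(win[win>0]).argmax()
    c=max(cv2.findContours((lab==l).astype(np.uint8),cv2.RETR_EXTERNAL,cv2.CHAIN_APPROX_NONE)[0],key=len)[:,0]
    return (c+.5)/U-.5
def fit(n,im,px,z,size,lo=70):
    L,W,_=S[size];c=contour(im,px,lo);P=unproj(n,c,z);m=P.mean(0);best=None
    for y in np.radians(np.arange(0,360,45)):
        def f(v):
            co,s=np.cos(v[2]),np.sin(v[2]);q=(P-v[:2])@np.array([[co,-s],[s,co]])
            return sd(q,L,W)-v[3]
        r=least_squares(f,[*(m+.005*np.array([np.cos(y),np.sin(y)])),y,0],x_scale=[.01,.01,.3,.001],loss='soft_l1',f_scale=.001)
        if best is None or r.cost<best.cost:best=r
    v=best.x; rms=np.sqrt(np.mean(best.fun**2))
    return v[0],v[1],np.degrees(np.angle(np.exp(1j*v[2]))),v[3]*1e3,rms*1e3
H={'small':(390,319),'large':(477,332),'medium':(559,353)}
T={'small':(515,232),'medium':(393,235),'large':(261,235)}
HS={'small':(371,297),'large':(358,357),'medium':(336,448)}
TS={'small':(487,408),'medium':(459,302),'large':(444,216)}
E
cat > a.py <<'E'
from h import *
for n,h,t in(("top",H,T),("side",HS,TS)):
    im=np.load(f"pics/{n}0.npz")["im"]
    for s in S:
        for nm,d,z in(("heel",h,S[s][2]),("seat",t,.02)):
            r=fit(n,im,np.array(d[s])*.64,z,s)
            print(n,s,nm,np.round(r,4))
        if n=="top":  # which size fits each heel
            print("  size test",{k:np.round(fit(n,im,np.array(h[s])*.64,S[k][2],k)[3],1) for k in S})
im=np.load("pics/top0.npz")["im"]
cv2.imwrite("pics/crop.png",cv2.resize(im[130:280,130:400,::-1],(792,440),interpolation=cv2.INTER_CUBIC))
E
python3 a.py
```

```text
top small heel [ 4.8290e-01 -1.3000e-03 -6.7211e+00 -6.4890e-01  3.4100e-01]
top small seat [ 0.6468 -0.2469 -7.1931  1.4399  0.7617]
  size test {'small': np.float64(-0.6), 'medium': np.float64(-6.1), 'large': np.float64(-11.5)}
top medium heel [  0.4121  -0.3165 -20.3729  -0.0377   0.5744]
top medium seat [ 0.6469 -0.0128 -6.9055  1.9105  0.6371]
  size test {'small': np.float64(5.5), 'medium': np.float64(-0.0), 'large': np.float64(-5.5)}
top large heel [ 0.4582 -0.1601  8.3783 -0.3013  0.5733]
top large seat [ 0.6575  0.2453 -4.6782  1.5073  0.4283]
  size test {'small': np.float64(10.9), 'medium': np.float64(5.2), 'large': np.float64(-0.3)}
side small heel [ 4.8110e-01 -6.0000e-03 -7.2124e+00  3.3590e-01  1.1127e+00]
side small seat [  0.6447  -0.2488 -10.0801   0.2808   0.3647]
side medium heel [  0.411   -0.3236 -21.5489   0.0867   0.6182]
side medium seat [ 0.6449 -0.0145 -6.9067  0.4071  0.3969]
side large heel [ 0.4568 -0.1668  8.824   0.0503  0.923 ]
side large seat [ 0.6554  0.2429 -4.2231  0.5264  0.5506]
```

View pics/crop.png

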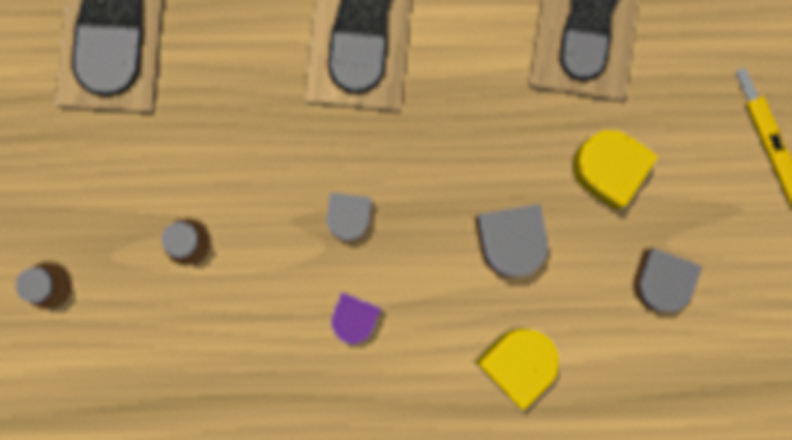

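The shapes, colours and sizes are confirmed. In the crop the targets are the grey-topped Ds at (350,218) small, (514,242) large and (668,280) medium. The two cameras disagree by up to 7 mm on y, so I'll check the contours and depth.

```bash
cat > b.py <<'E'
from h import *
tiles=[]
for n,h,t in(("top",H,T),("side",HS,TS)):
    z0=np.load(f"pics/{n}0.npz");im,d=z0["im"],z0["d"];f,cx,cy,V=K(n)
    for nm,dd,hz in(("heel",h,1),("seat",t,0)):
        row=[]
        for s in S:
            px=np.array(dd[s])*.64;z=S[s][2] if hz else .02
            for lo in (70,95):
                r=fit(n,im,px,z,s,lo); print(n,nm,s,lo,np.round(r,4),end=' ')
            c=contour(im,px,95)
            x0,y0=(px-22).astype(int);k=6
            g=cv2.resize(im[y0:y0+44,x0:x0+44,::-1],None,fx=k,fy=k,interpolation=cv2.INTER_NEAREST)
            cv2.polylines(g,[np.int32((c-[x0,y0]+.5)*k)],True,(0,255,0),1)
            row.append(g)
            u,v=px.astype(int);w=[]
            for dv in(-2,0,2):
                for du in(-2,0,2):
                    D=d[v+dv,u+du];p=np.array([(u+du-cx)/f*D,(v+dv-cy)/f*D,D]);w.append((V[:3,:3].T@(p-V[:3,3]))[2])
            print("z",np.round(np.median(w),4),"expected",z)
        tiles.append(np.hstack(row))
cv2.imwrite("pics/ov.png",cv2.resize(np.vstack([np.hstack(tiles[:2]),np.hstack(tiles[2:])]),(798,266)))
cv2.imwrite("pics/ov.png",np.vstack(tiles)[:, :][:528])
cv2.imwrite("pics/ov2.png",np.vstack(tiles)[528:])
E
python3 b.py
```

```text
top heel small 70 [ 4.8290e-01 -1.3000e-03 -6.7211e+00 -6.4890e-01  3.4100e-01] top heel small 95 [ 4.8290e-01 -1.3000e-03 -6.7211e+00 -6.4890e-01  3.4100e-01] z 0.0289 expected 0.03
top heel medium 70 [  0.4121  -0.3165 -20.3729  -0.0377   0.5744] top heel medium 95 [  0.4121  -0.3182 -20.2015  -1.0129   0.5937] z 0.0383 expected 0.038
top heel large 70 [ 0.4582 -0.1601  8.3783 -0.3013  0.5733] top heel large 95 [ 0.4585 -0.161   8.5336 -0.8148  0.4377] z 0.0441 expected 0.046
top seat small 70 [ 0.6468 -0.2469 -7.1931  1.4399  0.7617] top seat small 95 [  0.6467  -0.247  -10.0484  -1.048    0.4714] z 0.0198 expected 0.02
top seat medium 70 [ 0.6469 -0.0128 -6.9055  1.9105  0.6371] top seat medium 95 [ 0.6471 -0.0127 -6.4802 -0.5711  0.3517] z 0.0193 expected 0.02
top seat large 70 [ 0.6575  0.2453 -4.6782  1.5073  0.4283] top seat large 95 [ 0.6575  0.245  -4.028  -0.3005  0.4113] z 0.0198 expected 0.02
side heel small 70 [ 4.8110e-01 -6.0000e-03 -7.2124e+00  3.3590e-01  1.1127e+00] side heel small 95 [ 4.8200e-01 -3.9000e-03 -6.3831e+00 -9.3690e-01  4.2740e-01] z 0.0296 expected 0.03
side heel medium 70 [  0.411   -0.3236 -21.5489   0.0867   0.6182] side heel medium 95 [  0.4113  -0.3225 -21.0223  -0.6012   0.443 ] z 0.0377 expected 0.038
side heel large 70 [ 0.4568 -0.1668  8.824   0.0503  0.923 ] side heel large 95 [ 0.4571 -0.165   8.7832 -1.0105  0.5436] z 0.0441 expected 0.046
side seat small 70 [  0.6447  -0.2488 -10.0801   0.2808   0.3647] side seat small 95 [ 0.6445 -0.2486 -9.8149 -0.5868  0.3239] z 0.02 expected 0.02
side seat medium 70 [ 0.6449 -0.0145 -6.9067  0.4071  0.3969] side seat medium 95 [ 0.645  -0.0145 -8.0118 -0.839   0.756 ] z 0.0197 expected 0.02
side seat large 70 [ 0.6554  0.2429 -4.2231  0.5264  0.5506] side seat large 95 [ 0.6558  0.2437 -3.1847 -0.8135  0.825 ] z 0.0203 expected 0.02
```

View pics/ov.png

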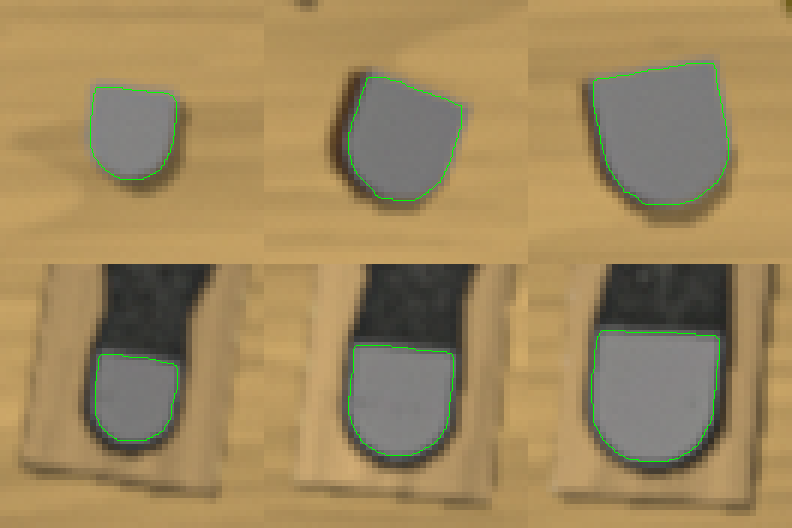

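View pics/ov2.png

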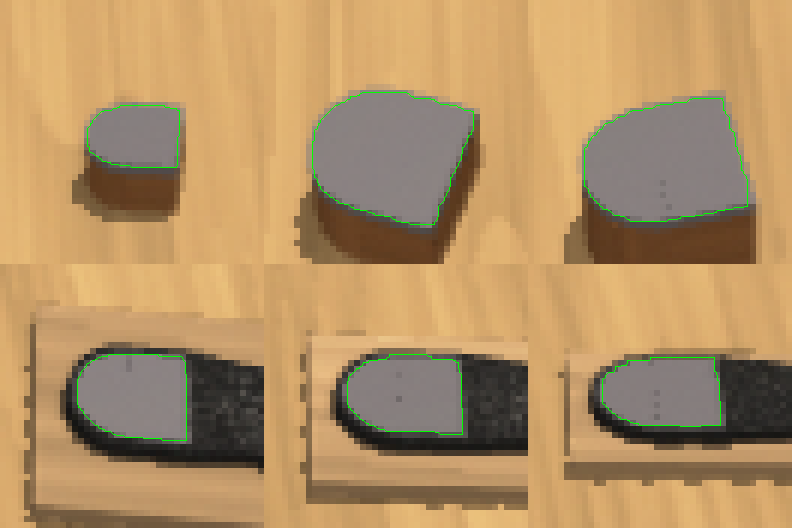

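With the stricter threshold the contours are clean, and the cameras agree to within calibration error (about 2–4 mm). I'll use the averages and start with the small heel.

```bash
cat > m.py <<'E'
from h import *
def R(y):
    c,s=np.cos(np.radians(y)),np.sin(np.radians(y));return np.array([[c,s,0],[s,-c,0],[0,0,-1.]])
HP={'small':(.4825,-.0026,-6.5),'medium':(.4117,-.3203,-20.6),'large':(.4578,-.1630,8.6)}
SP={'small':(.6456,-.2478,-9.9),'medium':(.6460,-.0136,-6.9),'large':(.6566,.2443,-3.9)}
GZ={'small':.006,'medium':.010,'large':.014}
SAFE=.17
def pick(s,p=None):
    x,y,a=p or HP[s];g=GZ[s]
    robot.goto([x,y,SAFE],R(a));robot.servo_line([x,y,g],speed=.12)
    print("down",np.round(robot.read_position(),4),np.round(robot.read_force(),1))
    robot.move_gripper(0);print("grip mm",robot.read_grip_width()*88,np.round(robot.read_force(),1))
    robot.servo_line([x,y,SAFE],speed=.15);print("lifted",robot.read_grip_width()*88,robot.read_t())
def place(s,d=(0,0,0),open_=1.0):
    x,y,a=np.add(SP[s],d);z=GZ[s]+.021
    robot.goto([x,y,SAFE],R(a));robot.servo_line([x,y,z+.02],speed=.15);robot.servo_line([x,y,z],speed=.03)
    print("placed",np.round(robot.read_position(),4),np.round(robot.read_force(),1))
    robot.move_gripper(open_);robot.servo_line([x,y,SAFE],speed=.15);print("t",robot.read_t())
def look(s,tag,clear=True):
    fits={}
    for n,t in(("top",T),("side",TS)):
        im,_=robot.grab_frame(n);im0=np.load(f"pics/{n}0.npz")["im"]
        px=np.array(t[s])*.64;seat=np.array(fit(n,im0,px,.02,s,95)[:3])
        x,y,a=seat;px2=proj(n,np.array([x,y,.02+S[s][2]]))
        h=np.array(fit(n,im,px2,.02+S[s][2],s,95));print(n,"heel",np.round(h,4),"minus seat mm,deg",np.round((h[:3]-seat)*[1000,1000,1],1))
        u,v=px2.astype(int);fits[n]=cv2.resize(im[max(0,v-45):v+45,max(0,u-65):u+65,::-1],(780,540) if 0 else (520,360),interpolation=cv2.INTER_CUBIC)
    cv2.imwrite(f"pics/{tag}.png",np.hstack([cv2.resize(f,(400,277)) for f in fits.values()]))
E
python3 - <<'E'
from m import *
p=robot.read_position();robot.servo_line([p[0],p[1],.28],speed=.2)
x,y,a=HP['small'];robot.goto([x,y,.26],R(a));print(robot.read_qpos(),robot.read_t())
pick('small');place('small')
robot.goto([.48,.05,.25],R(0));look('small','ps')
E
```

```text
[ 2.31693061e+01 -3.87031031e-01 -1.57331433e+01 -9.85877482e-04
 -7.46565921e+01  6.03718638e+01] 3.2917
down [ 0.483  -0.0024  0.0066] [ 0.3  0.1 -0.3]
grip mm 0.288165567590768 [ 0.1 -0.3  0.3]
lifted 0.6559985865376691 7.925
placed [ 0.6457 -0.2478  0.027 ] [ 0. -0. -0.]
t 13.3833
top heel [ 0.6399 -0.2407 -9.6406 -0.1027  0.5381] minus seat mm,deg [-6.8  6.3  0.4]
side heel [ 0.6369 -0.2697 -9.81   -1.3493  0.319 ] minus seat mm,deg [ -7.6 -21.    0. ]
```

View pics/ps.png

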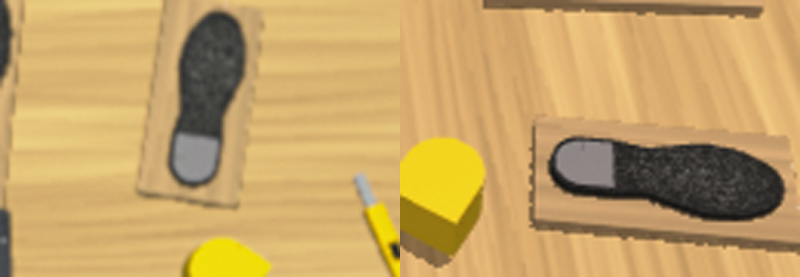

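The grip closed on nothing (0.3 mm), so the small heel was not picked up. The seat is still empty. I'll look before trying again.

```bash
python3 - <<'E'
from m import *
x,y,a=HP['small']
robot.goto([x,y,.11],R(a))
for n,c in(("top",(190,170)),("side",(165,120))):
    im,d=robot.grab_frame(n)
    cv2.imwrite(f"pics/miss_{n}.png",cv2.resize(im[c[1]:c[1]+150,c[0]:c[0]+200,::-1],(400,300),interpolation=cv2.INTER_CUBIC))
    np.savez(f"pics/{n}1.npz",im=im,d=d)
cv2.imwrite("pics/miss.png",np.hstack([cv2.imread("pics/miss_top.png"),cv2.imread("pics/miss_side.png")]))
print(robot.read_t(),robot.read_grip_width())
E
```

```text
15.55 0.9977599368304976
```

View pics/miss.png

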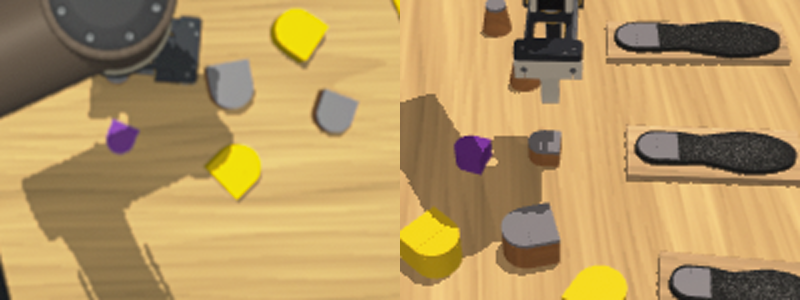

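```bash
python3 - <<'E'
from m import *
p=robot.read_position();print(p,robot.read_tcp_rot().round(2).tolist())
Y=robot.read_tcp_rot()[:,1]
for n in("top","side"):
    print(n,[proj(n,p+k*.044*Y+np.array([0,0,h])).round(0) for k in(-1,0,1) for h in (0,.05)])
    print([proj(n,np.array([.4825,-.0026,z])).round(0) for z in(0,.03)])
im=np.load("pics/side1.npz")["im"];d=np.load("pics/side1.npz")["d"]
cv2.imwrite("pics/m2.png",cv2.resize(im[60:240,150:330,::-1],(600,600),interpolation=cv2.INTER_CUBIC))
f,cx,cy,V=K("side")
for (v,u) in[(168,240),(165,240),(160,238),(150,240),(150,228),(155,250)]:
    D=d[v,u];print((u,v),((V[:3,:3].T)@(np.array([(u-cx)/f*D,(v-cy)/f*D,D])-V[:3,3])).round(3))
E
```

```text
[ 0.48436601 -0.00190242  0.11189446] [[0.99, -0.11, 0.0], [-0.11, -0.99, 0.0], [0.0, -0.0, -1.0]]
top [array([232., 196.]), array([231., 194.]), array([249., 197.]), array([248., 195.]), array([265., 199.]), array([265., 197.])]
[array([249., 201.]), array([249., 201.])]
side [array([242., 157.]), array([242., 142.]), array([241., 168.]), array([241., 153.]), array([240., 179.]), array([240., 164.])]
[array([241., 197.]), array([240., 190.])]
(240, 168) [ 0.478 -0.061  0.162]
(240, 165) [ 0.478 -0.063  0.174]
(238, 160) [ 0.473 -0.068  0.194]
(240, 150) [ 0.476 -0.101  0.251]
(228, 150) [ 0.45  -0.095  0.248]
(250, 155) [ 0.5   -0.094  0.229]
```

View pics/m2.png

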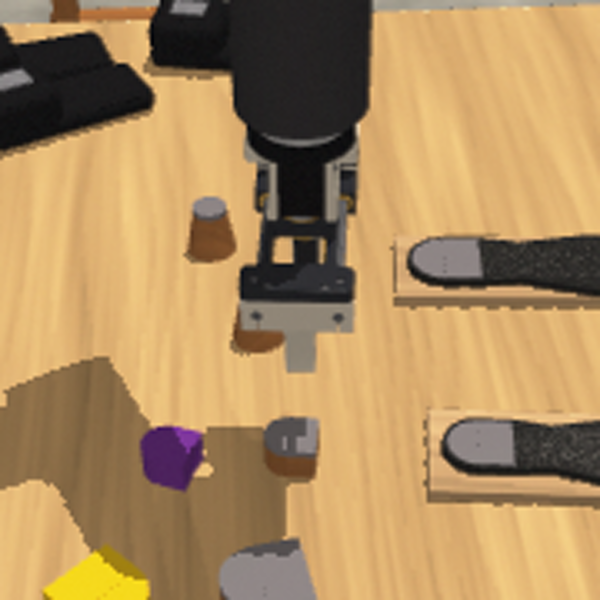

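The near fingertip shows at side-camera row 172, but the calibration puts a tip at z=0.11 on row 179. The depth reading puts it near z≈0.15. So the real tips sit higher than the reported TCP. I'll measure this with the gripper shut and open, using depth.

```bash
cat > tip.py <<'E'
from m import *
def cloud(n):
    im,d=robot.grab_frame(n);d0=np.load(f"pics/{n}0.npz")["d"];f,cx,cy,V=K(n)
    v,u=np.nonzero((d>0)&(d0>0)&(d<d0-.03));D=d[v,u]
    return (np.c_[(u-cx)/f*D,(v-cy)/f*D,D]-V[:3,3])@V[:3,:3]
def tips(p):
    P=cloud("side");m=(np.hypot(*(P[:,:2]-p[:2]).T)<.09)&(P[:,2]>p[2]-.03)&(P[:,2]<p[2]+.15);P=P[m]
    i=np.argsort(P[:,2])[:25];print("tcp",p.round(4),"n",len(P),"lowest z",P[i][::4].round(4).tolist())
E
python3 - <<'E'
from tip import *
robot.dwell(.3);tips(robot.read_position())
robot.move_gripper(0);robot.dwell(.1);tips(robot.read_position());print(robot.read_grip_width())
im,_=robot.grab_frame("side");cv2.imwrite("pics/m3.png",cv2.resize(im[90:240,170:320,::-1],(600,600),interpolation=cv2.INTER_CUBIC))
print(robot.read_t(),robot.read_qpos().tolist() if hasattr(robot.read_qpos(),'tolist') else robot.read_qpos())
E
```

```text
tcp [ 0.4829 -0.0022  0.1107] n 783 lowest z [[0.4758, -0.0608, 0.1528], [0.4855, -0.0635, 0.1545], [0.4731, -0.0648, 0.1565], [0.4733, -0.062, 0.1572], [0.4756, -0.0639, 0.1587], [0.4783, -0.0615, 0.1598], [0.4806, -0.0632, 0.1611]]
tcp [ 0.4825 -0.0026  0.11  ] n 802 lowest z [[0.4711, -0.0155, 0.1505], [0.486, -0.0214, 0.1545], [0.491, -0.023, 0.1555], [0.4446, -0.0839, 0.2157], [0.4544, 0.0813, 0.2166], [0.5269, 0.0708, 0.217], [0.5243, 0.0718, 0.2195]]
0.00989481465539649
17.525 [23.113393197633425, 6.227016928238843, -29.258236903686736, -0.0010024604038910679, -54.51484736322196, 60.38645947721399]
```

View pics/m3.png

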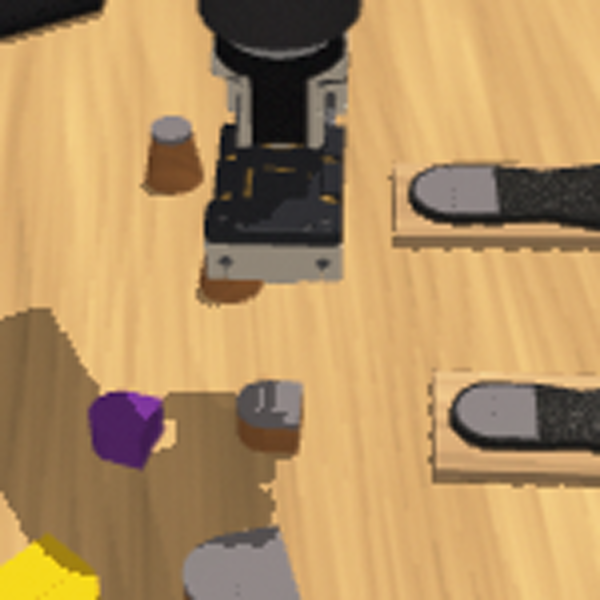

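The gripper body's underside is at z≈0.216, where 0.176 is expected, so the tips really are about 40 mm above the reported TCP. I'll measure the offset with a gentle touch on bare table, with the fingers shut.

```bash
python3 - <<'E'
from m import *
p=robot.read_position();robot.servo_line([.57,-.06,.11],R(0),speed=.2)
robot.servo_line([.57,-.06,.0],speed=.12);robot.servo_line([.57,-.06,-.026],speed=.05);robot.dwell(.1)
f0=np.array(robot.read_force());z=-.026
while z>-.06:
    z-=.0015;robot.servo_line([.57,-.06,z],speed=.03);f=np.array(robot.read_force())-f0
    if abs(f[2])>2:break
print(z,robot.read_position(),f,robot.read_t())
robot.servo_line([.57,-.06,z+.05],speed=.15)
E
```

```text
-0.03950000000000001 [ 0.57022036 -0.05997435 -0.03935269] [-0.49827714 -0.24876071  3.38606817] 22.2833
```

The offset is confirmed: the table is at reported z≈−0.039, so the true tip height is the reported z plus 0.039. I'll correct for this, add a guarded set-down, and redo the small heel.

```bash
cat >> m.py <<'E'
OFF=-.039
GZ={k:v+OFF for k,v in GZ.items()}
SAFE=.09
def place(s,d=(0,0,0)):
    x,y,a=np.add(SP[s],d);z=GZ[s]+.020
    robot.goto([x,y,SAFE],R(a));robot.servo_line([x,y,z+.006],speed=.12);robot.dwell(.15)
    f0=np.array(robot.read_force());zz=z+.006
    while zz>z-.004:
        zz-=.001;robot.servo_line([x,y,zz],speed=.03)
        f=np.array(robot.read_force())-f0
        if abs(f[2])>1.5:break
    print("placed",np.round(robot.read_position(),4),"dz mm",(zz-z)*1e3,f.round(1))
    robot.move_gripper(1.0);robot.servo_line([x,y,SAFE],speed=.15);print("t",robot.read_t())
E
python3 - <<'E'
from m import *
robot.move_gripper(1.0)
pick('small')
if robot.read_grip_width()*88>38:
    place('small');robot.goto([.45,-.05,.12],R(0));look('small','ps2')
E
```

```text
down [ 0.483  -0.0025 -0.0326] [-0.2 -0.2 -0.2]
grip mm 42.132772426481544 [-0.5  0.4  1. ]
lifted 42.24811431679215 27.7333
placed [ 0.6458 -0.2479 -0.0129] dz mm -1.0000000000000044 [-2.4  1.5  7.4]
t 33.4917
top heel [ 0.6474 -0.2454 -9.2232  0.6379  0.7137] minus seat mm,deg [0.6 1.7 0.8]
side heel [ 0.645  -0.2505 -8.4402 -0.691   0.3598] minus seat mm,deg [ 0.5 -1.9  1.4]
```

View pics/ps2.png

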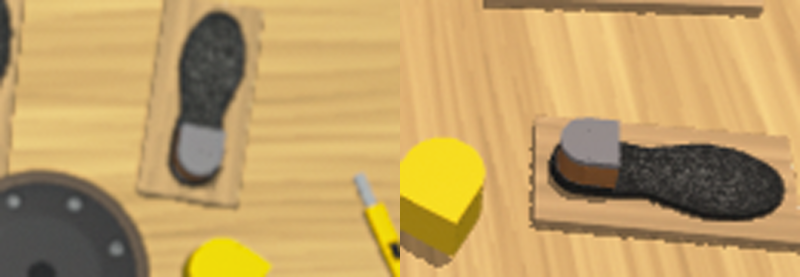

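The small heel is seated. Averaged over both cameras it is off by about 0.5 mm and 1°. Next the medium.

```bash
python3 - <<'E'
from m import *
pick('medium')
if robot.read_grip_width()*88>47:
    place('medium');robot.goto([.45,-.15,.12],R(0));look('medium','pm')
E
```

```text
down [ 0.4124 -0.3204 -0.0284] [-0.2  0.   0.3]
grip mm 52.3597024046183 [-0.5 -0.1  1.3]
lifted 52.21156278185142 38.4917
placed [ 0.6462 -0.0136 -0.0089] dz mm -1.0000000000000009 [-3.1  0.9  8.7]
t 44.3667
top heel [ 0.6465 -0.0132 -8.3641  1.0329  0.8214] minus seat mm,deg [-0.5 -0.5 -1.9]
side heel [ 0.6443 -0.017  -5.3318 -0.8309  0.5251] minus seat mm,deg [-0.7 -2.5  2.7]
```

View pics/pm.png

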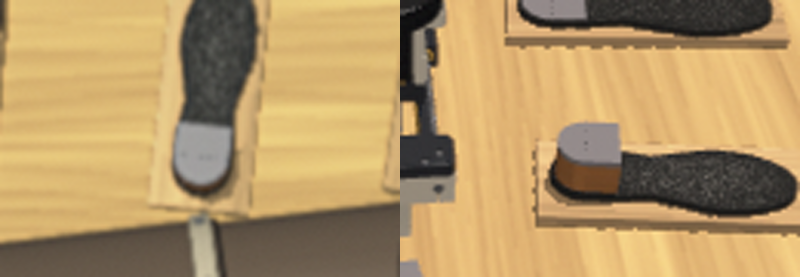

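The medium is seated, within about 1.5 mm. Now the large.

```bash
python3 - <<'E'
from m import *
pick('large')
if robot.read_grip_width()*88>57:
    place('large');robot.goto([.42,-.15,.16],R(0));look('large','pl')
    for s in('small','medium'):look(s,'x')
    im,_=robot.grab_frame("top");im2,_=robot.grab_frame("side")
    cv2.imwrite("pics/fin.png",cv2.resize(np.hstack([im,im2])[:,:,::-1],(800,300),interpolation=cv2.INTER_AREA));print(robot.read_t())
E
```

```text
down [ 0.4585 -0.163  -0.0243] [ 0.2 -0.2 -0.3]
grip mm 62.02724101083189 [-0.9  0.8  4.1]
lifted 62.585727340350616 48.275
placed [ 0.6569  0.2445 -0.0047] dz mm 0.0 [-0.3  0.4  2.8]
t 53.9333
top heel [ 0.6576  0.2433 -1.9509  0.4968  0.8216] minus seat mm,deg [ 0.1 -1.7  2.1]
side heel [ 0.655   0.2393 -3.5249 -1.078   0.7849] minus seat mm,deg [-0.9 -4.4 -0.3]
top heel [  0.6475  -0.2455 -10.2693   0.7682   0.677 ] minus seat mm,deg [ 0.7  1.5 -0.2]
side heel [ 0.645  -0.2505 -8.4832 -0.6412  0.3941] minus seat mm,deg [ 0.5 -1.9  1.3]
top heel [ 0.6465 -0.0132 -8.3871  1.0427  0.8236] minus seat mm,deg [-0.6 -0.5 -1.9]
side heel [ 0.6443 -0.017  -5.4065 -0.854   0.5239] minus seat mm,deg [-0.7 -2.5  2.6]
56.0333
```

View pics/pl.png

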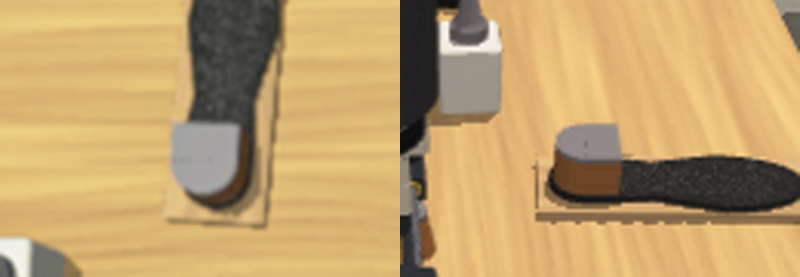

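View pics/fin.png

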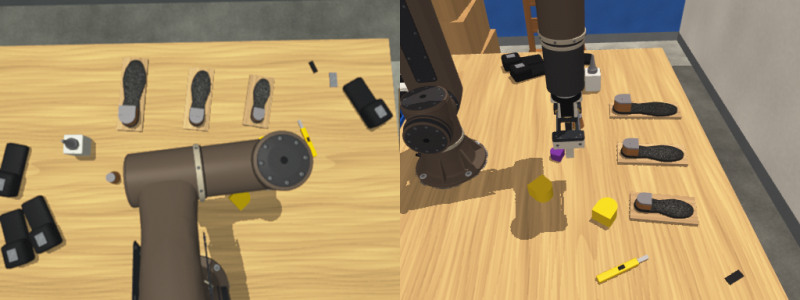

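All three are seated. The cameras disagree on the large heel's y, −1.7 mm against −4.4 mm. To settle it I'll compare the heel's foot edge with the original seat edge at the same height in the side view, where height doesn't matter.

```bash
python3 - <<'E'
from m import *
im0=np.load("pics/side0.npz")["im"];im,_=robot.grab_frame("side");cols=[]
for s in('large','medium'):
    px=np.array(TS[s])*.64;x,y,a=fit("side",im0,px,.02,s,95)[:3];L,W,_=S[s];c,sn=np.cos(np.radians(a)),np.sin(np.radians(a))
    pts=[proj("side",np.array([x+c*i-sn*j,y+sn*i+c*j,.02])) for i,j in((-L/2,-W/2),(L/2,-W/2),(L/2,W/2))]
    x0,y0=(px-[25,20]).astype(int);k=8;t=[]
    for m in(im0,im):
        g=cv2.resize(m[y0:y0+36,x0:x0+48,::-1],None,fx=k,fy=k,interpolation=cv2.INTER_NEAREST)
        cv2.polylines(g,[np.int32((np.array(pts)-[x0,y0]+.5)*k)],False,(0,255,0),1);t.append(g)
    cols.append(np.vstack(t))
cv2.imwrite("pics/edge.png",np.hstack(cols))
E
```

```text
(no output)
```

View pics/edge.png

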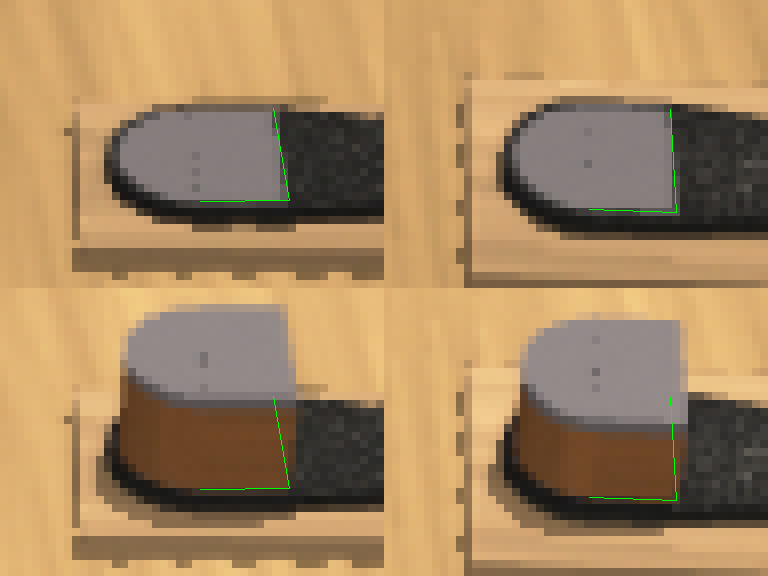

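At foot level, the large and medium heels' near edge and front corner coincide with the seat outline to within a pixel. The −4.4 mm was a height-dependent camera bias, so nothing needs moving. Handing in.

```bash
python3 -c "
from rig import robot
print(robot.read_t(),robot.read_grip_width());robot.job_done()"
```

```text
56.0833 1.001836036200568
the job is handed in; nothing more can be done
```

All three D-shaped heels are on the seats of their own size: upright, flat front to the toe, placed in the order small, medium, large. I handed the job in at 56 s with the gripper open and clear.

- **Missed first grasp:** the first try at the small heel closed on nothing. The real fingertips were about 39 mm higher than the reported tool position. I measured that with a light touch on bare table (about 3 N), corrected for it, and all later grasps closed at the right widths: 42, 52 and 62 mm.
- **Final position checks:** these are the offsets of each heel from its seat in the last pictures.

| Heel | x offset (mm) | y, top camera (mm) | y, side camera (mm) | Yaw, top / side (°) |
|---|---|---|---|---|
| small | +0.5 to +0.7 | +1.5 | −1.9 | −0.2 / +1.3 |
| medium | −0.6 to −0.7 | −0.5 | −2.5 | −1.9 / +2.6 |
| large | −0.9 to +0.1 | −1.7 | −4.4 | +2.1 / −0.3 |

- **Cameras disagreed on y:** comparing foot edges with the seat outline for the large and medium heels showed them matching within a pixel. I took the large heel's −4.4 mm as camera bias and did not move it. I did not run this check on the small heel.
- **Other objects:** I did not reach for the round heels, bottle, cutter or coloured look-alikes. In the last picture the bottle and cutter looked undisturbed. The arm partly hid the round heels and a look-alike, and I did not measure any of these positions.

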